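# Release the key left latched on the dust-extraction station

### The arm

A 7-joint arm with a two-finger parallel gripper is mounted at the origin on the work surface. World frame = base frame: x ahead of the robot, y to its left, z up, the work surface at z = 0. Lengths are in m, angles in degrees, forces in N, time in s.
With the tool pointing down it reaches from about 0.375 to 0.925 m from the base axis. Payload 3.1 kg.
Tool frame: the origin (TCP) lies between the finger pads; the fingertips stand 25 mm ahead of it and the grasp point (between the pads) lies 6 mm ahead of it; x points along the fingers, y is the direction in which the jaws open and shut, and the axes are right-handed (so a half turn about x gives the same grasp; the last joint's range is limited). The gripper opens to 85 mm and grips with 20 to 120 N. Pads are 22 mm wide; open, the fingers measure 114 mm over their backs; the gripper's body (76 mm by 85 mm) begins 54 mm behind the grasp point. The pads swing forward as they close: fully open they stand 13 mm farther back than shut.
Start: joints at [-73.786, 21.939, 2.515, 91.553, -1.026, 66.532, -2.859], TCP at [0.242, 0.603, 0.256] pointing down, gripper open.
Joint ranges: [-149.38, 149.38], [-23.57, 123.04], [-84.95, 90], [0, 143.3], [-89.99, 269.99], [3.08, 112.72], [-163.45, 163.45]. Speed limits (degrees/s): [159.86, 159.86, 180, 180, 180, 180, 180].

### API

Orientations are given as a 3x3 rotation matrix whose columns are the frame's x, y, z axes.
In Python, from plant import r, viewer gives the robot as it stands. The module is installed in compiled form; this text tells all that it offers.
- The arm moves only by the tool play_rows, never from a script. Its argument "rows" is a list of rows, each an object with "dr": the turn, a rotation vector about the tool's x, y, z in degrees, a list of three; "translation": the shift along the tool's x, y, z in units of 30 mm (1.0 is 30 mm), a list of three; "hand": the closure, from 0 (fully open) to 1 (shut). A call has 1 to 8 rows; each row is the pose to reach, as a shift and turn from the pose commanded when the call began, along the tool's axes at that moment; what a row does not reach only later rows make up. A row lasts 1/8 s, in which the tool goes at most 62.5 mm and 10.7 degrees, less where a joint would pass 70% of its speed; a pose out of reach is approached as far as the arm can. A call with a gripper value outside its range is refused whole. The fingers move at their own pace and stop on an object; the grip force is fixed at half the most. Time passes only in rows, so rows that repeat a pose let the fingers close. It gives the time, the measured TCP pose, the force and the opening at its end, in the units of the state.
- r.read_state(): the state, without advancing time (a new reading comes with each control period).
- viewer.read_camera(name): name is "side" or "top"; returns a dict with "image" (384x512x3 uint8, blue, green, red), "depth" (384x512 float32, m along the optical axis (not along the pixel's ray), 0 where there is no reading), "camera_matrix" (3x3 intrinsics, pixels), "camera_from_world" (4x4, takes a point from world to camera coordinates). Camera axes: x right, y up, looking along -z (the intrinsics and any distortion apply to the point x, -y, -z); pixel columns grow to the right and rows downward; lengths in m; the calibration is good to about 2 mm. A picture is of the moment at which its call begins.
- r.sign_off(): hands the job in, once; it reports no verdict.
The state is a dict: "time_s": time; "q": joint angles; "qvel": joint speeds; "effort": joint torques, N m; "tool_pos": TCP position; "tcp_rot": TCP orientation; "wrist_force": force on the tool from outside, world axes, zero at the start; "moment": the same for the moment, N m; "finger_gap": finger opening in m.
Only numpy, scipy, OpenCV 4.12 (cv2) and the standard library are available. Lean on these libraries where they do the work, as an engineer would, in place of code of your own. Each camera call takes 0.05 s, during which the arm holds its last target.

### The job

The turning shop is closing, but one of the four identical green keys on the dust-extraction switch station is still latched down; light taps with the fingertips tell which, for it sits lower and feels firm. Never push any of the other three so far that it clicks, and press the latched key fully home and let go, so that it springs up level with the rest. Pick nothing up: leave the tin, the finial, the chuck key and the bowl where they stand.

Things in the scene. Friction and masses are not known exactly. Their poses are not given: they have to be found in the camera images.
- station: Light-grey switch station, fixed to the bench: box 88 mm wide (its x), 240 mm long (its y), lid 60 mm above the bench. Origin: centre of its underside, z up. Four identical round green keys in a row at x = 0, y = -72, -24, 24, 72 mm, each in a black collar 40 mm across, 5 mm high. At the +y end a steel conduit, 41 mm high, reaches to y = 174 mm.
- key_a_top (a point): Centre of the flat top face of one green key (30 mm across; moves with the key). The letters do not follow the order in the row. Top 76.5 mm above the bench when released, about 72 mm latched, 67.5 mm pressed home (2.5 mm proud of its collar).
- key_a (a joint): How far this key is down, m: 0 released, about 0.0047 latched, 0.009 home. A released key yields from 3.5 N on, 0.65 N more per mm (9.5 N at home); a latched one only from 6.5 N. Its click begins 6.5 mm down. Push-push: pushed fully home (at least 8.5 mm) and let go, a released key stays latched, a latched one comes all the way up.
- key_b_top (a point): Centre of the flat top face of one green key (30 mm across; moves with the key). The letters do not follow the order in the row. Top 76.5 mm above the bench when released, about 72 mm latched, 67.5 mm pressed home (2.5 mm proud of its collar).
- key_b (a joint): How far this key is down, m: 0 released, about 0.0047 latched, 0.009 home. A released key yields from 3.5 N on, 0.65 N more per mm (9.5 N at home); a latched one only from 6.5 N. Its click begins 6.5 mm down. Push-push: pushed fully home (at least 8.5 mm) and let go, a released key stays latched, a latched one comes all the way up.
- key_c_top (a point): Centre of the flat top face of one green key (30 mm across; moves with the key). The letters do not follow the order in the row. Top 76.5 mm above the bench when released, about 72 mm latched, 67.5 mm pressed home (2.5 mm proud of its collar).
- key_c (a joint): How far this key is down, m: 0 released, about 0.0047 latched, 0.009 home. A released key yields from 3.5 N on, 0.65 N more per mm (9.5 N at home); a latched one only from 6.5 N. Its click begins 6.5 mm down. Push-push: pushed fully home (at least 8.5 mm) and let go, a released key stays latched, a latched one comes all the way up.
- key_d_top (a point): Centre of the flat top face of one green key (30 mm across; moves with the key). The letters do not follow the order in the row. Top 76.5 mm above the bench when released, about 72 mm latched, 67.5 mm pressed home (2.5 mm proud of its collar).
- key_d (a joint): How far this key is down, m: 0 released, about 0.0047 latched, 0.009 home. A released key yields from 3.5 N on, 0.65 N more per mm (9.5 N at home); a latched one only from 6.5 N. Its click begins 6.5 mm down. Push-push: pushed fully home (at least 8.5 mm) and let go, a released key stays latched, a latched one comes all the way up.
- wax_tin_mid (a point): Centre of a loose brass-coloured wax tin, 76 mm across, 34 mm high, standing on the bench beside the station.
- finial_mid (a point): Centre of a loose turned pale-wood finial, 44 mm across, 75 mm high, standing on the bench beside the station.
- chuck_key_mid (a point): Middle of a loose steel T-shaped chuck key, about 104 x 85 mm, 13 mm high, lying on the bench on the robot's side of the station.
- bowl_mid (a point): Centre of a loose dark-wood bowl, 104 mm across, 42 mm high, standing on the bench on the far side of the station.

How it is judged:
By the outcome, as a careful person would: the job done as asked, in the order asked, and still so for the second after the job is handed in, with the robot touching nothing.
It also fails if it takes over 45 s, if anything falls off the work surface, if the arm or the gripper's body presses on something with over 40 N, if the wrist force passes 120 N, or if a joint passes its speed limit or range.

## Working session

There is one attempt and no reset: what is moved stays moved. The work goes in short steps, Python scripts to look and compute and a tool call to move; the robot and the scene stay as the last step left them, time stands still between calls to the robot, and variables do not carry over. Pictures are saved under pics/ and viewed, and the job is handed in when it is done.

Besides the shell and the picture viewer there is one more tool, called after ">>>" as name(argument=value, ...) on one line, values as JSON. play_rows: Moves the arm, as the interface text tells. Its arguments: {"type":"object","properties":{"rows":{"type":"array","items":{"type":"object","properties":{"dr":{"type":"array","items":{"type":"number"}},"translation":{"type":"array","items":{"type":"number"}},"hand":{"type":"number"}}}}},"required":["rows"]}

```bash
mkdir -p pics; python3 - <<'E'
from plant import r, viewer
import cv2,numpy as np
s=r.read_state();print({k:np.round(v,3).tolist() for k,v in s.items()})
for n in("side","top"):
    d=viewer.read_camera(n);cv2.imwrite(f"pics/{n}0.png",d["image"]);np.savez(f"{n}0.npz",**d)
    print(d["camera_matrix"],d["camera_from_world"])
E
```

```text
{'time_s': 0.0, 'q': [-73.786, 21.993, 2.51, 91.649, -1.027, 66.53, -2.859], 'qvel': [0.001, -0.005, -0.037, -0.034, -0.057, -0.002, 0.089], 'effort': [-0.0, -43.347, 1.025, -24.952, 0.011, 0.011, -0.0], 'tool_pos': [0.241, 0.603, 0.255], 'tcp_rot': [[-0.001, 0.372, 0.928], [-0.002, 0.928, -0.372], [-1.0, -0.003, 0.0]], 'wrist_force': [0.389, -0.234, -0.418], 'moment': [0.01, -0.026, 0.038], 'finger_gap': 0.086}
[[477.57565789   0.         262.69274994]
 [  0.         477.57565789 183.30361267]
 [  0.           0.           1.        ]] [[ 0.99967032 -0.01809839  0.01821258 -0.58653265]
 [-0.0037862   0.59766423  0.80173757 -0.08364308]
 [-0.02539516 -0.80154221  0.59739867 -0.95921287]
 [ 0.          0.          0.          1.        ]]
[[459.29769106   0.         253.46081541]
 [  0.         459.29769106 184.91570117]
 [  0.           0.           1.        ]] [[-0.01894184 -0.99981515  0.00329628  0.05220782]
 [ 0.9813433  -0.01796079  0.1914229  -0.56878059]
 [-0.19132832  0.00686069  0.98150212 -0.87564302]
 [ 0.          0.          0.          1.        ]]
```

View pics/side0.png

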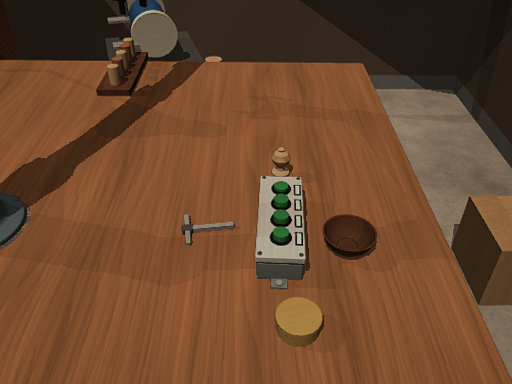

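View pics/top0.png

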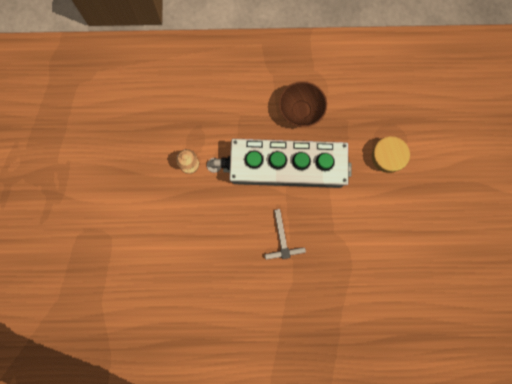

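The top view shows the station with its keys at about (254,159), (278,160), (302,161) and (325,162). The conduit is at the left (+y), the finial at (187,160), the tin at (392,154), the bowl at (303,104) and the chuck key at (284,240). I'll measure the keys from both views next.

```bash
cat > h.py <<'E'
import numpy as np,cv2
def P(d):
    return d["camera_matrix"],d["camera_from_world"]
def deproj(d,u,v,z):
    K,T=P(d); x=(u-K[0,2])/K[0,0]*z; y=(v-K[1,2])/K[1,1]*z
    return (np.linalg.inv(T)@np.array([x,-y,-z,1]))[:3]
def proj(d,p):
    K,T=P(d); c=T@np.append(p,1); return np.array([K[0,0]*c[0]/-c[2]+K[0,2],K[1,1]*-c[1]/-c[2]+K[1,2]])
E
python3 - <<'E'
from h import *
D={n:dict(np.load(n+"0.npz")) for n in("side","top")}
for n,d in D.items():
    hsv=cv2.cvtColor(d["image"],cv2.COLOR_BGR2HSV)
    m=cv2.inRange(hsv,(45,100,40),(90,255,255))
    c,l,st,ce=cv2.connectedComponentsWithStats(m)
    for i in range(1,c):
        if st[i,4]<50: continue
        vv,uu=np.nonzero(l==i); pts=np.array([deproj(d,u,v,d["depth"][v,u]) for u,v in zip(uu,vv) if d["depth"][v,u]>0])
        top=pts[pts[:,2]>np.percentile(pts[:,2],40)]
        print(n,st[i],ce[i].round(2),"med",np.median(top,0).round(4), np.percentile(pts[:,2],[10,50,90]).round(4))
    i=cv2.resize(d["image"][130:290,200:360],None,fx=3.7,fy=3.7,interpolation=cv2.INTER_CUBIC); cv2.imwrite(f"pics/{n}crop.png",i)
E
```

```text
side [274 181  15  11 126] [280.65 186.26] med [0.6214 0.038  0.0723] [0.0677 0.0717 0.0732]
side [274 193  15  14 168] [280.49 199.89] med [ 0.6197 -0.007   0.0764] [0.0675 0.0756 0.0774]
side [273 209  16  15 190] [280.29 216.09] med [ 0.6168 -0.0569  0.0764] [0.0672 0.0755 0.0772]
side [273 226  16  16 208] [280.21 233.64] med [ 0.6156 -0.1032  0.0766] [0.0674 0.0757 0.0776]
top [246 152  16  15 194] [253.67 158.74] med [0.6216 0.0406 0.0722] [0.0649 0.0711 0.0734]
top [270 152  16  15 192] [277.39 159.15] med [ 0.6194 -0.0082  0.0768] [0.0666 0.0759 0.0782]
top [294 153  16  15 190] [301.19 159.98] med [ 0.6146 -0.0561  0.0768] [0.0664 0.0756 0.0781]
top [318 154  15  15 189] [325.   160.83] med [ 0.6131 -0.1022  0.0771] [0.068  0.0759 0.0785]
```

View pics/topcrop.png

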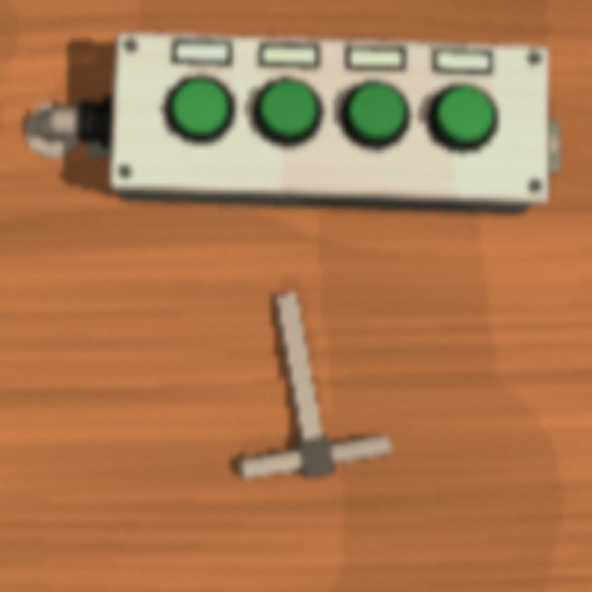

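View pics/sidecrop.png

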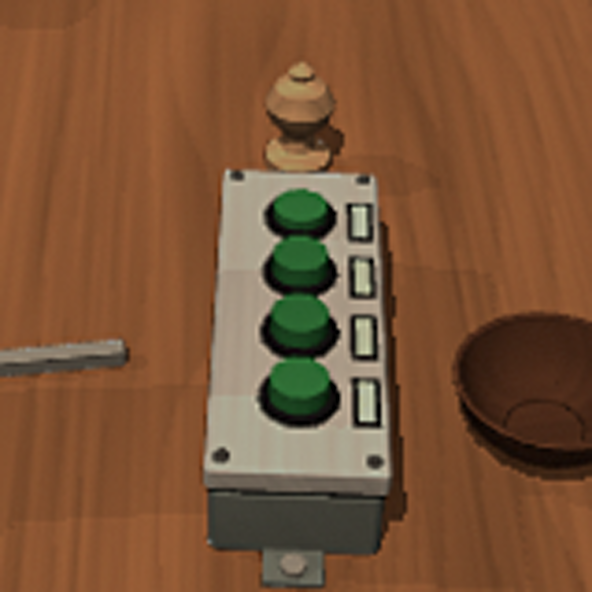

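Both views agree that the +y-end key at about (0.6217, 0.0395) has its top at 72 mm. The other three are at about 76.5 mm. I'll move over it with the fingers shut, then tap to confirm.

>>> play_rows(rows=[{"dr":[0,0,0],"translation":[0,-1.0,1.5],"hand":1},{"dr":[0,0,0],"translation":[0,-2.1,3.1],"hand":1},{"dr":[0,0,0],"translation":[0,-3.2,4.7],"hand":1},{"dr":[0,0,0],"translation":[0,-4.2,6.2],"hand":1},{"dr":[0,0,0],"translation":[0,-5.3,7.8],"hand":1},{"dr":[0,0,0],"translation":[0,-6.3,9.3],"hand":1},{"dr":[0,0,0],"translation":[0,-6.3,9.3],"hand":1},{"dr":[0,0,0],"translation":[0,-6.3,9.3],"hand":1}])

```text
time_s: 1.1
tool_pos: [0.4299, 0.3244, 0.2559]
tcp_rot: [[-0.001, 0.372, 0.928], [0.0, 0.928, -0.372], [-1.0, -0.0, -0.001]]
wrist_force: [0.3, 1.2, -0.6]
finger_gap: 0.0001
```

>>> play_rows(rows=[{"dr":[0,0,0],"translation":[0,-1.1,1.6],"hand":1},{"dr":[0,0,0],"translation":[0,-2.2,3.2],"hand":1},{"dr":[0,0,0],"translation":[0,-3.3,4.8],"hand":1},{"dr":[0,0,0],"translation":[0,-4.4,6.4],"hand":1},{"dr":[0,0,0],"translation":[0,-5.5,8.0],"hand":1},{"dr":[0,0,0],"translation":[0,-6.44,9.47],"hand":1},{"dr":[0,0,0],"translation":[0,-6.44,9.47],"hand":1},{"dr":[0,0,0],"translation":[0,-6.44,9.47],"hand":1}])

```text
time_s: 2.1
tool_pos: [0.6219, 0.0421, 0.2555]
tcp_rot: [[-0.002, 0.369, 0.93], [0.001, 0.93, -0.369], [-1.0, 0.001, -0.002]]
wrist_force: [0.1, -0.5, 0.0]
finger_gap: -0.0001
```

>>> play_rows(rows=[{"dr":[0,0,0],"translation":[1.2,-0.08,0.03],"hand":1},{"dr":[0,0,0],"translation":[2.4,-0.08,0.03],"hand":1},{"dr":[0,0,0],"translation":[3.5,-0.08,0.03],"hand":1},{"dr":[0,0,0],"translation":[4.3,-0.08,0.03],"hand":1},{"dr":[0,0,0],"translation":[4.6,-0.08,0.03],"hand":1},{"dr":[0,0,0],"translation":[4.6,-0.08,0.03],"hand":1},{"dr":[0,0,0],"translation":[4.6,-0.08,0.03],"hand":1}])

```text
time_s: 2.98
tool_pos: [0.6232, 0.0377, 0.1197]
tcp_rot: [[0.002, 0.371, 0.929], [0.001, 0.929, -0.371], [-1.0, 0.002, 0.002]]
wrist_force: [0.6, 0.1, -0.2]
finger_gap: -0.0001
```

```bash
python3 - <<'E'
from plant import r, viewer
import cv2,numpy as np
for n in("side","top"):
    d=viewer.read_camera(n);np.savez(f"{n}1.npz",**d)
    i=cv2.resize(d["image"][130:290,200:360],None,fx=3.7,fy=3.7,interpolation=cv2.INTER_CUBIC); cv2.imwrite(f"pics/{n}1crop.png",i)
print(r.read_state()["tool_pos"],r.read_state()["wrist_force"])
E
```

```text
[0.62329052 0.03704554 0.11973853] [-0.41084554  0.99986967 -0.3255775 ]
```

View pics/side1crop.png

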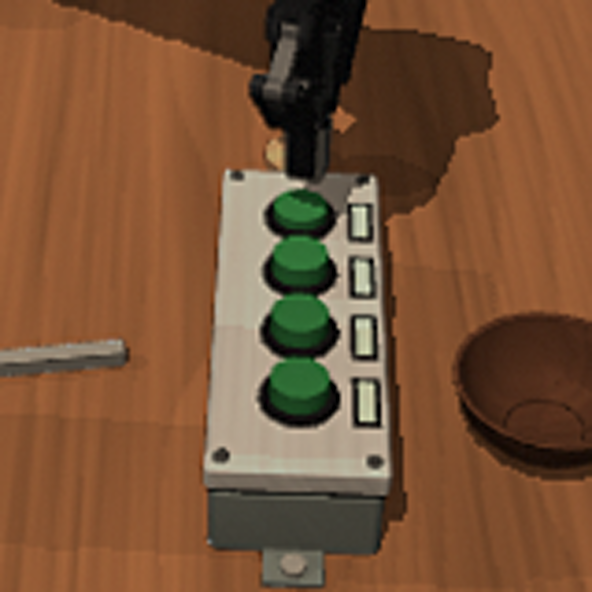

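>>> play_rows(rows=[{"dr":[0,0,0],"translation":[0.3,0.05,-0.05],"hand":1},{"dr":[0,0,0],"translation":[0.55,0.05,-0.05],"hand":1},{"dr":[0,0,0],"translation":[0.66,0.05,-0.05],"hand":1},{"dr":[0,0,0],"translation":[0.66,0.05,-0.05],"hand":1}])

```text
time_s: 3.58
tool_pos: [0.6211, 0.0386, 0.0979]
tcp_rot: [[-0.001, 0.372, 0.928], [-0.0, 0.928, -0.372], [-1.0, -0.001, -0.001]]
wrist_force: [0.4, -0.5, 0.5]
finger_gap: 0.0002
```

>>> play_rows(rows=[{"dr":[0,0,0],"translation":[0.05,0,0],"hand":1},{"dr":[0,0,0],"translation":[0.05,0,0],"hand":1}])

```text
time_s: 3.82
tool_pos: [0.6216, 0.0387, 0.0972]
tcp_rot: [[0.0, 0.372, 0.928], [-0.0, 0.928, -0.372], [-1.0, 0.0, 0.0]]
wrist_force: [-0.0, 0.6, -1.0]
finger_gap: -0.0002
```

>>> play_rows(rows=[{"dr":[0,0,0],"translation":[0.05,0,0],"hand":1},{"dr":[0,0,0],"translation":[0.05,0,0],"hand":1}])

```text
time_s: 4.08
tool_pos: [0.6217, 0.0387, 0.0966]
tcp_rot: [[0.0, 0.372, 0.928], [0.0, 0.928, -0.372], [-1.0, 0.0, -0.0]]
wrist_force: [-1.8, -0.4, 6.1]
finger_gap: -0.0003
```

The key was met at 72 mm and takes about 6 N without yielding, so it is the latched one. I'll press it home now.

>>> play_rows(rows=[{"dr":[0,0,0],"translation":[0.07,0,0],"hand":1},{"dr":[0,0,0],"translation":[0.13,0,0],"hand":1},{"dr":[0,0,0],"translation":[0.17,0,0],"hand":1},{"dr":[0,0,0],"translation":[0.17,0,0],"hand":1}])

```text
time_s: 4.58
tool_pos: [0.6217, 0.0386, 0.0926]
tcp_rot: [[-0.0, 0.372, 0.928], [0.001, 0.928, -0.372], [-1.0, 0.001, -0.0]]
wrist_force: [-4.1, 0.2, 10.5]
finger_gap: -0.0001
```

>>> play_rows(rows=[{"dr":[0,0,0],"translation":[0.03,0,0],"hand":1},{"dr":[0,0,0],"translation":[0.03,0,0],"hand":1}])

```text
time_s: 4.82
tool_pos: [0.6217, 0.0386, 0.0926]
tcp_rot: [[-0.0, 0.372, 0.928], [0.001, 0.928, -0.372], [-1.0, 0.001, -0.001]]
wrist_force: [-6.3, 0.6, 14.7]
finger_gap: -0.0001
```

The position stayed at 92.6 mm while the force rose to 14.7 N, so the key is on its stop. I'll let go.

>>> play_rows(rows=[{"dr":[0,0,0],"translation":[-0.2,0,0],"hand":1},{"dr":[0,0,0],"translation":[-0.5,0,0],"hand":1},{"dr":[0,0,0],"translation":[-1.2,0,0],"hand":1},{"dr":[0,0,0],"translation":[-2.6,0,0],"hand":1},{"dr":[0,0,0],"translation":[-4.2,0,0],"hand":1},{"dr":[0,0,0],"translation":[-5.0,0,0],"hand":1},{"dr":[0,0,0],"translation":[-5.0,0,0],"hand":1}])

```text
time_s: 5.7
tool_pos: [0.6234, 0.0386, 0.2431]
tcp_rot: [[0.007, 0.372, 0.928], [0.001, 0.928, -0.372], [-1.0, 0.004, 0.006]]
wrist_force: [1.0, -0.2, -0.6]
finger_gap: 0.0004
```

>>> play_rows(rows=[{"dr":[0,0,0],"translation":[0,1.2,-1.6],"hand":1},{"dr":[0,0,0],"translation":[0,2.4,-3.2],"hand":1},{"dr":[0,0,0],"translation":[0,3.6,-4.8],"hand":1},{"dr":[0,0,0],"translation":[0,4.8,-6.4],"hand":1},{"dr":[0,0,0],"translation":[0,6.0,-8.0],"hand":1},{"dr":[0,0,0],"translation":[0,6.4,-9.4],"hand":1},{"dr":[0,0,0],"translation":[0,6.4,-9.4],"hand":1},{"dr":[0,0,0],"translation":[0,6.4,-9.4],"hand":1}])

```text
time_s: 6.7
tool_pos: [0.4309, 0.3206, 0.2383]
tcp_rot: [[-0.001, 0.372, 0.928], [-0.002, 0.928, -0.372], [-1.0, -0.002, -0.0]]
wrist_force: [0.4, -0.5, -0.8]
finger_gap: 0.0004
```

```bash
python3 - <<'E'
from plant import r, viewer
from h import *
for n in("side","top"):
    d=viewer.read_camera(n);np.savez(f"{n}2.npz",**d)
    cv2.imwrite(f"pics/{n}2.png",d["image"])
    hsv=cv2.cvtColor(d["image"],cv2.COLOR_BGR2HSV)
    m=cv2.inRange(hsv,(45,100,40),(90,255,255))
    c,l,st,ce=cv2.connectedComponentsWithStats(m)
    for i in range(1,c):
        if st[i,4]<50: continue
        vv,uu=np.nonzero(l==i); pts=np.array([deproj(d,u,v,d["depth"][v,u]) for u,v in zip(uu,vv) if d["depth"][v,u]>0])
        top=pts[pts[:,2]>np.percentile(pts[:,2],40)]
        print(n,ce[i].round(1),np.median(top,0).round(4))
print(r.read_state()["time_s"],r.read_state()["wrist_force"])
E
```

```text
side [280.6 185.4] [0.6233 0.0394 0.0766]
side [280.5 199.9] [ 0.6194 -0.0078  0.0764]
side [280.3 216. ] [ 0.6166 -0.0545  0.0766]
side [280.2 233.7] [ 0.6148 -0.1042  0.0766]
top [253.6 158.4] [0.6205 0.0398 0.0767]
top [277.4 159.1] [ 0.6192 -0.008   0.0766]
top [301.2 159.9] [ 0.6151 -0.0547  0.0769]
top [325.  160.9] [ 0.6137 -0.1027  0.0771]
6.8 [0.01750581 0.02908112 0.62749025]
```

View pics/side2.png

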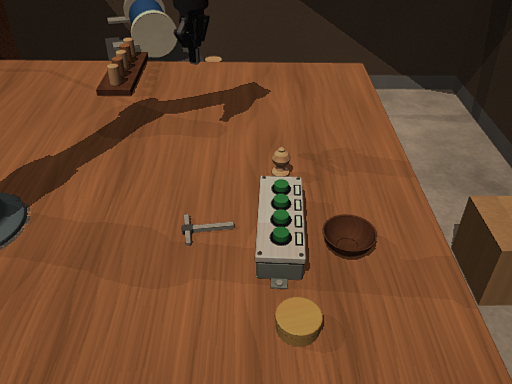

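View pics/top2.png

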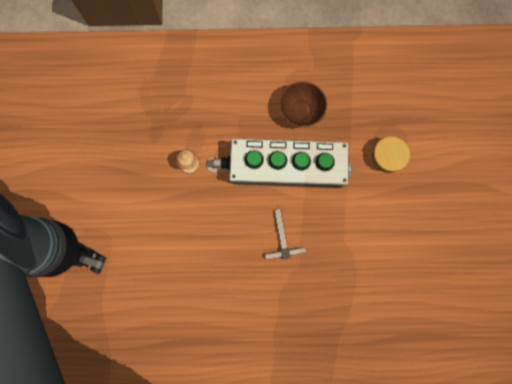

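All four keys (top view, row about 160, columns 254 to 325) now stand level at about 76.6 mm. The finial (187,160), tin (392,154), chuck key (284,240) and bowl (303,104) have not moved, and the arm is clear. I'll hand in.

```bash
python3 -c "
from plant import r
print(r.sign_off())"
```

```text
the job is handed in; nothing more can be done
None
```

The latched key was the one at the conduit (+y) end of the station. I pressed it home and let go, and it sprang up level with the other three. I handed the job in at about 6.8 s.

- **Finding the key:** both cameras showed its top at about 72 mm and the others at about 76.5 mm. A light tap on it met a firm surface at about 72 mm, with about 6 N and no yielding. I did not tap the other three keys, because the cameras and that one tap agreed.
- **Pressing it:** the key stopped moving with the fingertips at about 67.6 mm while the force rose to about 14.7 N, so it was fully home.
- **Last checks:** all four key tops measured 76.4 to 77.1 mm in both views. The tin, finial, chuck key and bowl look unmoved in the pictures, and the arm is clear with about zero force at the wrist. None of the checks failed or disagreed.

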